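Walk the bench power supply home under the low lamp

TASK

Walk the heavy power supply forward along the bench, under the low lamp and in between the two guide strips, by alternate pushes on the flat handles at the two corners nearest the robot; keep it flat on the bench and do not let it slew far round. Finish by pressing firmly and steadily for a moment on its left handle (the robot's left) until that side is hard against its rubber buffer, then in the same way on its right handle until that side is hard against the other, and leave it square against both. Do not ram the buffers, touch the knobs, terminals or meter between the handles, or disturb the things lying near by.

Things in the scene. Friction and masses are not known exactly. Their poses are not given: they have to be found in the camera images.
- supply: Heavy bench power supply (1 to 1.7 kg, too wide to grip): grey box 150 deep (x) x 180 wide (y) x 90 mm high. Origin: centre of its underside, on the bench; x points away from the robot to the buffers, y left. It slides flat; 3 to 14 N on one handle moves it, mostly turning it about the other side (about 130 mm of handle travel per radian; its centre advances about half as far).
- handle_left (a point): Centre of the flat push face of the left handle (+y): upright block 24 mm wide (y), 74 mm tall (6 to 80 mm above the bench), face normal to the supply's x. In the supply's frame at (-103, 78, 45) mm.
- handle_right (a point): The same on the right handle (-y), at (-103, -78, 45) mm in the supply's frame.
- corner_left (a point): Point on the supply's far face that meets the left buffer: (75, 66, 24) mm in the supply's frame.
- corner_right (a point): The same for the right buffer: (75, -66, 24) mm in the supply's frame.
- bay: Fixed parking bay. Origin on the bench, where the centre of the supply's underside belongs when home; x points away from the robot (the way to walk), y left. Two aluminium guide strips 14 mm high, inner faces at y = -114 and 114 mm, from x = 0 to 62 mm, then flared outward towards the robot (tips at x = -35, y = -137 and 137 mm).
- lamp (a point): Centre of the underside of the fixed black lamp head that spans the bay: 195 mm above the bench, at x = -82 mm in the bay's frame; 66 deep (x) x 470 wide (y) x 42 mm tall, on posts 16 mm thick at y = -215 and 215 mm with feet 70 x 50 mm. The handles of the supply end up below it: reach in with the tool leaning, fingers forward and down, about 25 to 40 degrees from vertical.
- buffer_left: Left rubber buffer, fixed, stiff: 34 mm wide, 34 mm high. Origin: centre of its face towards the robot, 24 mm above the bench, at x = 75, y = 66 mm in the bay's frame. The supply's far face must rest against it. With one side already against its buffer, turning the other side home takes 8 to 20 N at the handle.
- buffer_right: Right rubber buffer, the same at y = -66 mm.
- charcoal: Bystander: black block 120 x 70 x 35 mm left of the bay; origin at the centre of its underside.
- bench_block: Bystander: flat steel block 100 x 100 x 22 mm right of the bay; origin at the centre of its underside.
- jar: Bystander: closed amber glass jar, diameter 64, height 80 mm, right of the bay; origin at the centre of its underside.
- controls: Grey knobs, brass terminals and meter on the supply's near face (at its x = -75 mm), between the handles; they project to x = -92 mm, y from -55 to 55 mm. Not to be touched. Origin and axes are those of the supply.

How it is judged:
On the way, in this order (a step that is already met when the one before it is completed fails the run):
1. the left side is pressed firmly (over 4 N) against the left buffer (contact force between supply and buffer_left above 4 N), for 0.1 s.
2. then the right side is pressed firmly (over 4 N) against the right buffer, the left side still within 6 mm of its own (contact force between supply and buffer_right above 4 N and x of corner_left in the frame of bay above 0.069 m), for 0.1 s.
At the end, for the whole second after the job is handed in: The supply stands flat and still between the guide strips (centre within 27 mm sideways of the bay's), both points of its far face within 3 mm of their buffers (x of each of corner_left, corner_right in the frame of bay above 0.072 m and y of supply in the frame of bay between -0.027 and 0.027 m and angle between supply's own z axis and vertical below 0.03 rad and height (world z) of supply below 0.004 m and linear speed of supply below 0.01 m/s); the robot touches nothing.
It fails at once if the supply rams a buffer (over 60 N) (contact force between supply and buffer_left above 60 N or contact force between supply and buffer_right above 60 N).
It fails at once if the knobs, terminals or meter are touched (over 1 N) (contact force between any of the arm, the fingers and controls above 1 N).
It fails at once if the supply is tipped by more than 0.15 rad (angle between supply's own z axis and vertical above 0.15 rad).
It fails at once if the supply slews more than 0.6 rad from square to the bay (angle between the x axis of supply and the x axis of bay, either way round above 0.6 rad).
It fails at once if a bystander is moved by more than 15 mm (distance of any of charcoal, bench_block, jar from where it was at the start of the episode above 0.015 m).
It also fails if it takes over 72 s, if anything falls off the work surface, if the arm or the gripper's body presses on something with over 40 N, if the wrist force passes 120 N, or if a joint passes its speed limit or range.

ROBOT

A 6-joint arm with a two-finger parallel gripper is mounted at the origin on the work surface. World frame = base frame: x ahead of the robot, y to its left, z up, the work surface at z = 0. Lengths are in m, angles in rad, forces in N, time in s.
With the tool pointing down it reaches from about 0.25 to 0.85 m from the base axis. Payload 12.5 kg.
Tool frame: the origin (TCP) lies midway between the tips of the shut fingers; the grasp point (between the pads) lies grip_point_offset behind it (grip_point_offset is the distance from the TCP to the grasp point, in m); z points along the fingers, y is the line along which they close (so a half turn about z gives the same grasp; the last joint's range is limited). The gripper opens to 93 mm and grips with 3 to 60 N. Pads are 15 mm wide; open, the fingers measure 128 mm over their backs; the gripper's body (75 mm by 188 mm) begins 65 mm behind the grasp point.
Start: joints at [1.253, 0.351, 1.652, -0, 1.139, -0.085], TCP at [0.127, 0.535, 0.219] pointing down, gripper open.
Joint ranges: [-2.75, 2.75], [-0.79, 2.1], [0.01, 2.65], [-1.57, 4.71], [0.07, 3.14], [-2.87, 2.87]. Speed limits (rad/s): [2.22, 2.22, 2.79, 3.14, 3.14, 3.14].

INTERFACE

Orientations are given as a 3x3 rotation matrix whose columns are the frame's x, y, z axes.
In Python, from rig import * gives the robot as it stands. The module is installed in compiled form; this text tells all that it offers. Calls block until the motion is done:
- move_to(position, orientation): joint-space move of the TCP to a pose.
- movel(position, ori=None, max_speed=0.15, until_force=None): straight line of the TCP; ori=None keeps the orientation; max_speed is the mean speed in m/s. With until_force (N) it stops when the force on the tool has changed by that much, and returns True; else False.
- move_joints(angles): joint-space move.
- gripper_open() and gripper_close(effort=None): open the fingers fully, or close them until they stop; effort is the grip in N (None keeps the last).
- pause(seconds).
- solve_ik(position, orientation): joint angles nearest the present ones, or None.
- read_state(): the state.
- read_camera(name): name is "scene" or "top" or "wrist"; returns (picture, depth): 400x640x3 uint8, red, green, blue; 400x640 float32, m along the optical axis (not along the pixel's ray), 0 where there is no reading.
- camera_model(name): a dict with "K" (3x3 intrinsics, pixels), "D" ([k1, k2, p1, p2, k3] as OpenCV has them; the pictures are not rectified), "cam_to_world" (4x4, takes a point from camera to world coordinates); the wrist camera has in their place "tool_from_camera" (4x4, takes a point from camera to tool coordinates, whose origin is the TCP and whose axes are the flange's). Camera axes: x right, y up, looking along -z (the intrinsics and any distortion apply to the point x, -y, -z); pixel columns grow to the right and rows downward; lengths in m; the calibration is good to about 2 mm. A picture is of the moment at which its call begins: read the wrist's pose just before it. camera_model takes no time and is no camera call.
A pose or a line that the arm cannot do raises MotionError and nothing moves.
- hand_in(): hands the job in; it is judged then, once.
Trained networks look in the newest picture that a camera, given by its name, has taken for a name from the list of things; names that differ only in an ending like _2 or _b are one class to them, and where a whole thing is asked for, a point or a joint stands for the part that bears it (a point fixed in the world has none). Each returns a list of dicts, best first, with "score" (0 to 1); they miss things now and then, are a little off and sometimes report something else, mostly with a low value. They report only what shows in the picture. A call takes as long as a camera call.
- search_frame(camera, thing): "point" ([x, y, z] in m, in the coordinates of the camera as it stood for that picture, good to about 4 mm: the middle of the surface that is visible of it).
- silhouettes(camera, thing): "pixels" (400x640 bool, what is visible of it).
The state is a dict: "time": time; "joints": joint angles; "qd": joint speeds; "effort": joint torques, N m; "position": TCP position; "ee_rot": TCP orientation; "contact_force": force on the tool from outside, world axes, zero at the start; "torque": the same for the moment, N m; "opening": finger opening in m; "gripper_force": force on a finger pad.
Only numpy, scipy, OpenCV 4.12 (cv2) and the standard library are available. Lean on these libraries where they do the work, as an engineer would, in place of code of your own. Each camera call takes 0.05 s, during which the arm holds its last target. There are 200 camera calls.

## Working session

There is one attempt and no reset: what is moved stays moved. The work goes in short steps, each a Python script; the robot and the scene stay as the last script left them, time stands still between calls to the robot, and variables do not carry over. Pictures are saved under pics/ and viewed, at most 10 in all, crops included, and the job is handed in when it is done.

```bash
mkdir -p pics; ls; python3 - <<'E'
from rig import *
import cv2
for c in ("top","scene"):
    p,d=read_camera(c); cv2.imwrite(f"pics/{c}0.png",p[:,:,::-1])
    m=camera_model(c); print(c,m["K"],m["D"],m["cam_to_world"])
    import numpy as np
    for t in ("supply","handle_left","handle_right","buffer_left","buffer_right","lamp","bay","controls","charcoal","bench_block","jar"):
        try:
            r=search_frame(c,t)
            for q in r[:3]:
                print(t,round(q["score"],2),np.round((np.array(m["cam_to_world"])@np.r_[q["point"],1])[:3],3))
            if not r: print(t,"none")
        except Exception as e: print(t,e)
s=read_state();print(s["position"],s["ee_rot"],s["time"],grip_point_offset)
E
```

```text
pics
top [[365.07306473   0.         320.37303846]
 [  0.         365.07306473 195.93160623]
 [  0.           0.           1.        ]] [-0.06731695  0.          0.          0.          0.        ] [[ 0.13874562  0.96396907 -0.22696536  0.44169888]
 [-0.99031297  0.13631545 -0.02642567 -0.01140246]
 [ 0.00546536  0.22843319  0.97354425  0.90452119]
 [ 0.          0.          0.          1.        ]]
supply 0.57 [0.527 0.028 0.087]
handle_left 0.59 [0.514 0.309 0.034]
handle_left 0.57 [0.527 0.029 0.086]
handle_left 0.26 [ 0.436 -0.239  0.022]
handle_right 0.59 [0.529 0.026 0.091]
buffer_left 0.48 [0.76  0.082 0.04 ]
buffer_right 0.72 [ 0.752 -0.047  0.042]
lamp 0.86 [0.592 0.014 0.237]
bay 0.58 [0.596 0.019 0.242]
controls 0.64 [0.53  0.022 0.09 ]
controls 0.46 [0.486 0.011 0.073]
charcoal 0.64 [0.513 0.308 0.037]
bench_block 0.59 [ 0.434 -0.24   0.022]
jar 0.76 [ 0.67  -0.173  0.078]
jar 0.31 [0.597 0.021 0.239]
jar 0.16 [0.528 0.028 0.085]
scene [[404.14404578   0.         320.02657928]
 [  0.         404.14404578 196.45659176]
 [  0.           0.           1.        ]] [-0.0760650
[... 192 characters left out ...]
0.62581446]
 [ 0.          0.          0.          1.        ]]
supply 0.6 [0.605 0.047 0.09 ]
supply 0.45 [ 0.679 -0.161  0.054]
handle_left 0.87 [0.61  0.05  0.091]
handle_right 0.69 [0.606 0.047 0.088]
buffer_left 0.73 [0.763 0.095 0.039]
buffer_right 0.44 [ 0.754 -0.041  0.037]
buffer_right 0.16 [ 0.678 -0.159  0.054]
lamp 0.6 [0.623 0.084 0.208]
bay 0.41 [0.603 0.045 0.088]
controls 0.7 [0.603 0.047 0.09 ]
charcoal none
bench_block 0.69 [ 0.445 -0.225  0.02 ]
jar 0.91 [ 0.674 -0.159  0.052]
[0.12685362 0.53516823 0.21865282] [[-9.73027743e-01  2.30688124e-01  4.93878083e-06]
 [ 2.30688124e-01  9.73027743e-01  2.91522191e-05]
 [ 1.91949996e-06  2.95052360e-05 -1.00000000e+00]] 1.2 0.0188
```

View pics/top0.png

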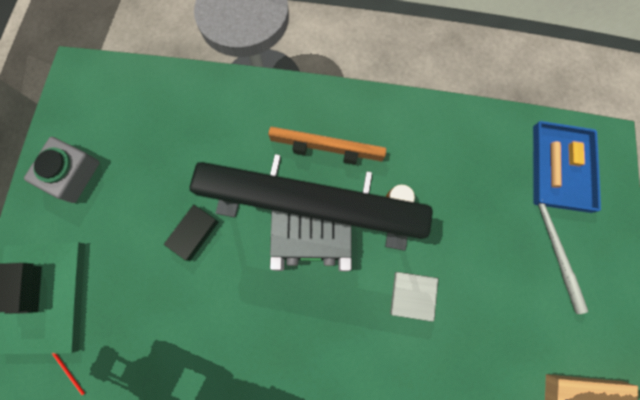

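View pics/scene0.png

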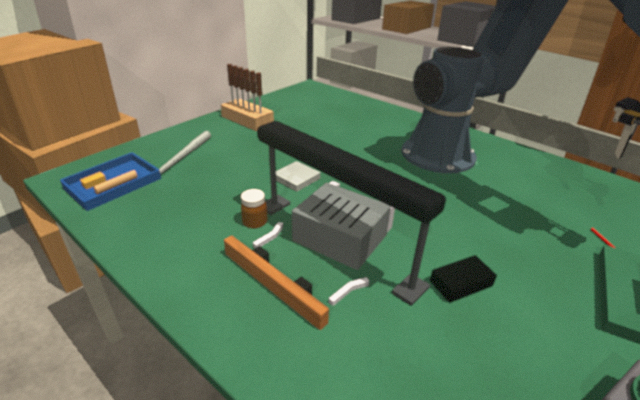

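The top view shows the supply at about (312,235), with white handles at (276,264) and (346,264). The lamp runs from (192,180) to (430,222) and the dark buffers are at (300,148) and (351,156). The scene view agrees. Next I'll fit the poses from depth.

```bash
cat > h.py <<'E'
from rig import *
import numpy as np, cv2
def cloud(c):
    p,d=read_camera(c); m=camera_model(c)
    v,u=np.mgrid[0:400,0:640]
    n=cv2.undistortPoints(np.stack([u,v],-1).reshape(-1,1,2).astype(np.float64),np.array(m["K"]),np.array(m["D"])).reshape(400,640,2)
    P=np.stack([n[...,0]*d,-n[...,1]*d,-d],-1)
    T=np.array(m["cam_to_world"]); W=P@T[:3,:3].T+T[:3,3]
    W[d<=0]=np.nan
    return p,W
def box(P):
    r=cv2.minAreaRect((P[:,:2]*1000).astype(np.float32)); return np.round(r[0],1),np.round(r[1],1),round(r[2],2)
E
python3 - <<'E'
from h import *
for c in ("top","scene"):
    p,W=cloud(c)
    X,Y,Z=W[...,0],W[...,1],W[...,2]
    g=p.astype(int); gray=(g.max(2)-g.min(2)<30)
    L=(Z>.225)&(Z<.25)&(X>.4)&(X<.75)&(abs(Y)<.35); 
    if L.sum()>50: print(c,"lamp top",L.sum(),np.median(Z[L]),box(W[L]))
    S=(Z>.083)&(Z<.1)&(X>.4)&(X<.72)&(Y>-.12)&(Y<.16)
    print("supply top",S.sum(),np.median(Z[S]),box(W[S]),W[S].min(0),W[S].max(0))
    H=(Z>.06)&(Z<.095)&(X>.38)&(X<.52)&(abs(Y-.02)<.15)&(g.min(2)>150)
    n,l=cv2.connectedComponents(H.astype(np.uint8))
    for i in range(1,n):
        k=l==i
        if k.sum()>15: print("white",k.sum(),np.nanmedian(W[k],0),box(W[k]))
    # buffers: dark px z .025-.045 
    B=(X>.70)&(X<.80)&(abs(Y-.02)<.13)&(Z>.015)&(Z<.055)&(g.max(2)<75)
    n,l=cv2.connectedComponents(B.astype(np.uint8))
    for i in range(1,n):
        k=l==i
        if k.sum()>15: print("dark",k.sum(),np.nanmedian(W[k],0),box(W[k]))
    R=(X>.7)&(X<.9)&(abs(Y-.02)<.25)&(g[...,0]>g[...,2]+70)&(Z>.04)&(Z<.08)
    if R.sum()>20: print("rail",R.sum(),np.median(Z[R]),box(W[R]))
    G=(X>.58)&(X<.80)&(abs(Y-.02)<.16)&(Z>.006)&(Z<.025)&(g.min(2)>110)
    n,l=cv2.connectedComponents(G.astype(np.uint8))
    for i in range(1,n):
        k=l==i
        if k.sum()>15: print("guide",k.sum(),np.nanmedian(W[k],0),box(W[k]))
E
```

```text
top lamp top 8056 0.236190978083907 (array([592.5,  25.2]), array([466.2,  66.6]), 86.94)
supply top 3169 0.0898498454962281 (array([538.8,  20.6]), array([103.5, 182.9]), 4.19) [ 0.48147325 -0.07351464  0.08307281] [0.58398443 0.11507229 0.09456992]
white 134 [0.46720161 0.08949637 0.07936411] (array([467.8,  90.1]), array([26.7, 23. ]), 8.26)
white 136 [ 0.48880468 -0.06441829  0.07918458] (array([489.6, -64.9]), array([26.6, 22.6]), 7.24)
dark 150 [0.76040266 0.0817788  0.03960494] (array([763.8,  84.3]), array([36.5, 22.7]), 86.34)
dark 145 [ 0.75326015 -0.04884086  0.03967414] (array([756.4, -48.5]), array([34.1, 21.9]), 85.76)
rail 1037 0.0442401721327067 (array([784.5,  16.7]), array([299.7,  25.2]), 86.96)
guide 98 [0.71427267 0.1395548  0.01392801] (array([714.5, 139.9]), array([12.3, 52.2]), 85.87)
guide 100 [ 0.70218604 -0.09937611  0.01376065] (array([703.9, -99.7]), array([12. , 55.8]), 87.16)
scene lamp top 4042 0.23554661724662296 (array([594.4,  27.8]), array([469. ,  66.2]), 86.69)
supply top 3089 0.08903965750750342 (array([567.2,  25.5]), array([154.5, 178.4]), 7.56) [ 0.48395743 -0.07113373  0.08304541] [0.65310787 0.12176025 0.09243929]
white 35 [ 0.48504104 -0.05944418  0.07920006] (array([492.6, -59.3]), array([37.5, 23.5]), 22.01)
dark 106 [ 0.75637833 -0.03931159  0.03897755] (array([757.2, -45. ]), array([34.7, 16.8]), 88.6)
dark 133 [0.76380093 0.08940743 0.03902847] (array([764.7,  86.1]), array([33.3, 18.2]), 84.35)
rail 1284 0.04346013877077448 (array([786.7,  17.6]), array([299.8,  25.2]), 87.16)
guide 190 [ 0.68525838 -0.09685013  0.01230697] (array([680.9, -98.7]), array([99.2, 23.1]), 5.01)
guide 276 [0.69589633 0.14463581 0.01225005] (array([694.7, 144.6]), array([21.5, 99.1]), 76.74)
```

```bash
cat >> h.py <<'E'
BO=np.array([.6752,.0217]); BY=-.053
def R2(a): return np.array([[np.cos(a),-np.sin(a)],[np.sin(a),np.cos(a)]])
def pose(c="scene",v=True):
    "supply pose in bay frame x,y (m), yaw"
    p,W=cloud(c); X,Y,Z=W[...,0],W[...,1],W[...,2]
    B=(W[...,:2]-BO)@R2(BY)
    S=(Z>.083)&(Z<.1)&(B[...,0]>-.25)&(B[...,0]<.12)&(abs(B[...,1])<.15)
    n,l,st,_=cv2.connectedComponentsWithStats(S.astype(np.uint8))
    S=l==1+np.argmax(st[1:,4])
    r=cv2.minAreaRect((B[S]*1000).astype(np.float32)); a=(r[2]+45)%90-45
    s=np.array(r[0])/1000
    if v: print(c,"supply bay",np.round(s*1000,1),"yaw",round(np.radians(a),3),"size",np.round(r[1]),"t",round(read_state()["time"],1))
    return s,np.radians(a)
def ori(yaw,lean=.56):
    s,c=np.sin(lean),np.cos(lean); R=np.eye(3); R[:2,:2]=R2(yaw+BY)
    return R@np.array([[-c,0,s],[0,1,0],[-s,0,-c]])
def tcp(s,a,side,back=.0065,out=.082,z=.040):
    b=s+R2(a)@np.array([-.103-back,side*out])
    w=BO+R2(BY)@b; return np.r_[w,z]
def approach(s,a,side,tyaw,gap=.035,via=True):
    O=ori(tyaw); q=tcp(s,a,side,.0065+gap)
    movel(q,O,max_speed=.25)
def push(s,a,side,a1,tyaw=0,speed=.05,n=3):
    "side +1 left: turn from yaw a to a1 about the other side"
    O=ori(tyaw)
    hit=movel(tcp(s,a,side,.0065-.006),O,max_speed=.04,until_force=2)
    st=read_state(); g=(st["position"]-tcp(s,a,side))[:2]; print("contact",hit,np.round(g*1000,1))
    piv=s+R2(a)@np.array([0,-side*.052])
    for k in range(1,n+1):
        ak=a+(a1-a)*k/n; sk=piv+R2(ak-a)@(s-piv)
        q=tcp(sk,ak,side); q[:2]+=g
        movel(q,O,max_speed=speed)
        print("F",np.round(read_state()["contact_force"],1))
    return q,O
def retreat(d=.04):
    p=read_state()["position"].copy() if hasattr(read_state()["position"],"copy") else np.array(read_state()["position"])
    p=np.array(p); p[:2]-=R2(BY)@np.array([d,0]); movel(p,max_speed=.2)
E
python3 - <<'E'
from h import *
s,a=pose(); 
gripper_close(10)
q=tcp(s,a,1,.05); O=ori(0)
for lean in (.45,.56,.65):
  print(lean,[ (None if solve_ik(tcp(np.array([x,0.]),0,sd,.05 if x<-.05 else .0065),ori(0,lean)) is None else 1) for x in (-.108,0.) for sd in (1,-1)])
hi=q.copy(); hi[2]=.2; print(q)
move_to(hi,O); movel(q,O,max_speed=.2)
print(read_state()["time"],read_state()["contact_force"],read_state()["opening"])
s,a=pose()
p,d=read_camera("top"); cv2.imwrite("pics/top1.png",p[:,:,::-1])
E
```

```text
scene supply bay [-107.7   -2.8] yaw 0.188 size [154. 180.] t 1.4
0.45 [1, 1, 1, 1]
0.56 [1, 1, 1, 1]
0.65 [1, 1, 1, 1]
[0.40489332 0.08534722 0.04      ]Traceback (most recent call last):
  File "<stdin>", line 8, in <module>
rig.MotionError: the arm cannot follow that straight line within its joint ranges
```

```bash
python3 - <<'E'
from h import *
st=read_state(); print(st["time"],np.round(st["joints"],2),st["position"])
for z in (.2,.15,.1,.07,.04):
  for lean in (.45,.56,.65):
    j=solve_ik(tcp(np.array([-.108,-.003]),.188,1,.05,z=z),ori(0,lean)); print(z,lean,None if j is None else np.round(j,2))
print(solve_ik(tcp(np.array([-.108,-.003]),.188,1,.0065),ori(0)))
E
```

```text
4.6917 [ 0.18 -0.09  2.34 -0.35  0.36 -1.04] [0.40516264 0.08578466 0.20017621]
0.2 0.45 [ 0.16 -0.06  2.28 -0.19  0.49 -1.21]
0.2 0.56 [ 0.18 -0.09  2.35 -0.35  0.36 -1.04]
0.2 0.65 [ 0.19 -0.1   2.4  -0.64  0.25 -0.75]
0.15 0.45 [ 0.16  0.05  2.34 -0.28  0.33 -1.12]
0.15 0.56 [ 0.18  0.04  2.4  -0.67  0.2  -0.72]
0.15 0.65 [ 0.19  0.04  2.46 -1.51  0.15  0.14]
0.1 0.45 [ 0.16  0.18  2.38 -0.57  0.17 -0.82]
0.1 0.56 [0.18 0.19 2.44 4.4  0.13 0.51]
0.1 0.65 [0.19 0.21 2.49 3.79 0.25 1.14]
0.07 0.45 [ 0.16  0.27  2.4  -1.23  0.1  -0.16]
0.07 0.56 [0.18 0.29 2.46 3.8  0.2  1.11]
0.07 0.65 [0.19 0.33 2.51 3.58 0.36 1.36]
0.04 0.45 [0.16 0.37 2.41 4.02 0.12 0.88]
0.04 0.56 [0.18 0.4  2.47 3.56 0.3  1.36]
0.04 0.65 [0.19 0.44 2.51 3.47 0.47 1.47]
[0.17000638 0.43215771 2.36691254 3.66540663 0.23708426 1.2490085 ]
```

```bash
python3 - <<'E'
from h import *
for side in (1,-1):
 for hx in (-.26,-.21,-.18,-.15,-.12,-.103):
  o=[]
  for lean in (.15,.3,.45,.55,.65,.75):
    w=BO+R2(BY)@np.array([hx-.0065,side*.082])
    j=solve_ik(np.r_[w,.04],ori(0,lean)); o.append("None" if j is None else "%.2f %.2f %.2f|"%tuple(j[3:]))
  print(side,hx,*o)
E
```

```text
1 -0.26 -0.09 0.41 -1.25| -0.39 0.21 -0.93| 4.44 0.14 0.56| 3.84 0.27 1.18| 3.66 0.44 1.39| 3.59 0.64 1.49|
1 -0.21 -0.07 0.47 -1.29| -0.27 0.26 -1.08| -1.40 0.12 0.07| 3.93 0.21 1.04| 3.67 0.37 1.32| 3.57 0.55 1.44|
1 -0.18 -0.06 0.50 -1.31| -0.23 0.29 -1.14| -1.09 0.12 -0.26| 4.04 0.17 0.91| 3.68 0.33 1.28| 3.57 0.50 1.41|
1 -0.15 -0.06 0.54 -1.33| -0.19 0.33 -1.19| -0.83 0.13 -0.54| 4.20 0.14 0.73| 3.72 0.29 1.22| 3.57 0.46 1.38|
1 -0.12 -0.05 0.58 -1.35| -0.16 0.36 -1.23| -0.62 0.16 -0.76| 4.44 0.12 0.47| 3.77 0.25 1.15| 3.58 0.41 1.35|
1 -0.103 -0.05 0.60 -1.36| -0.15 0.38 -1.25| -0.54 0.17 -0.86| 4.62 0.11 0.28| 3.80 0.22 1.10| 3.59 0.39 1.33|
-1 -0.26 0.08 0.38 -1.83| 0.38 0.17 -2.16| 2.25 0.14 2.23| 2.65 0.30 1.81| 2.76 0.50 1.67| 2.80 0.72 1.59|
-1 -0.21 0.06 0.44 -1.79| 0.25 0.23 -2.00| 1.81 0.09 2.71| 2.59 0.23 1.91| 2.76 0.41 1.72| 2.82 0.61 1.64|
-1 -0.18 0.05 0.48 -1.77| 0.20 0.26 -1.93| None 2.53 0.19 2.00| 2.75 0.36 1.76| 2.83 0.55 1.66|
-1 -0.15 0.05 0.51 -1.76| 0.17 0.30 -1.89| 0.95 0.10 -2.68| 2.41 0.15 2.13| 2.73 0.31 1.80| 2.83 0.50 1.69|
-1 -0.12 0.04 0.55 -1.74| 0.14 0.33 -1.85| 0.65 0.12 -2.37| 2.22 0.12 2.34| 2.70 0.27 1.85| 2.82 0.44 1.71|
-1 -0.103 0.04 0.57 -1.74| 0.13 0.36 -1.83| 0.53 0.14 -2.24| 2.05 0.10 2.51| 2.68 0.24 1.88| 2.82 0.42 1.73|
```

```bash
sed -i 's/lean=.56/lean=.7/; s/back=.0065/back=.0057/' h.py; python3 - <<'E'
from h import *
s,a=np.array([-.1077,-.0028]),.188
j=np.array(solve_ik(tcp(s,a,1,.045),ori(0))); print(np.round(j,2))
u=j.copy(); u[1]-=.35; move_joints(u); move_joints(j)
st=read_state();print(st["time"],np.round(st["contact_force"],1),st["opening"],st["position"])
s,a=pose(); pose("top")
p,d=read_camera("top"); cv2.imwrite("pics/top1.png",p[:,:,::-1])
E
```

```text
[0.2  0.48 2.52 3.45 0.56 1.5 ]
8.55 [-0.1 -0.   0. ] 0.00024171257407967704 [0.4103146  0.08604591 0.04055756]
scene supply bay [-107.1   -2.3] yaw 0.182 size [152. 179.] t 8.6
top supply bay [-132.7   -7.4] yaw 0.175 size [105. 179.] t 8.7
```

View pics/top1.png

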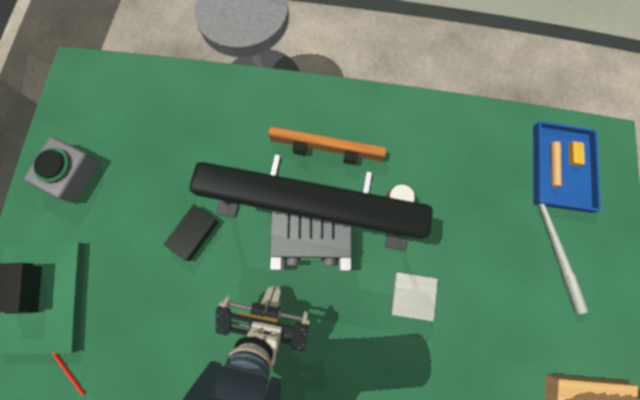

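The shut fingertips at (272,290) are lined up behind the left handle at (276,264). First push.

```bash
python3 - <<'E'
from h import *
s,a=np.array([-.1074,-.0026]),.185
push(s,a,1,-.12); retreat(.04); s,a=pose()
st=read_state(); print(st["time"],st["position"])
E
```

```text
contact True [-2.5 -0.4]
F [-0.9  0.7 -0.1]
F [-0.5  0.8 -0.3]
F [-0.1  1.   0.2]
scene supply bay [-91.7   0.2] yaw -0.136 size [181. 152.] t 11.5
11.475 [0.4489661  0.12581154 0.04038386]
```

```bash
python3 - <<'E'
from h import *
s,a=np.array([-.0917,.0002]),-.136
for side,a1 in ((-1,.2),(1,-.2)):
    approach(s,a,side,0); push(s,a,side,a1); retreat(.04); s,a=pose()
E
```

```text
contact True [-1.1  0.2]
F [-0.  -0.  -0.1]
F [-0.3  0.7 -0.1]
F [-1.6 -0.5  0.8]
scene supply bay [-73.3  -1.3] yaw 0.209 size [153. 179.] t 15.2
contact True [-3.  -0.5]
F [0.8 1.2 0.2]
F [-0.3  0.2 -0.1]
F [-1.5  1.3 -0.4]
scene supply bay [-51.9   0.6] yaw -0.194 size [184. 151.] t 19.0
```

```bash
python3 - <<'E'
from h import *
s,a=np.array([-.0519,.0006]),-.194
approach(s,a,-1,0); push(s,a,-1,.19); retreat(.04); s,a=pose()
c=lambda s,a,sd:s+R2(a)@np.array([.075,sd*.066])
print(c(s,a,1),c(s,a,-1))
for a1 in (-.05,-.1,-.15,-.2):
    piv=s+R2(a)@np.array([0,-.052]); sk=piv+R2(a1-a)@(s-piv); print(a1,sk,c(sk,a1,1),c(sk,a1,-1))
p,d=read_camera("scene"); cv2.imwrite("pics/s2.png",p[:,:,::-1])
E
```

```text
contact True [-1.2  0.2]
F [-0.5 -0.1 -0. ]
F [-0.6 -0.2 -0.2]
F [-0.  -0.5 -0.9]
scene supply bay [-30.5  -1.3] yaw 0.199 size [153. 179.] t 22.8
[0.02993427 0.07817592] [ 0.05601165 -0.05122257]
-0.05 [-0.01767709 -0.00038017] [0.06052781 0.06178891] [ 0.05393056 -0.07004613]
-0.1 [-0.01508467 -0.00057497] [0.06612965 0.0576078 ] [ 0.05295164 -0.07373275]
-0.15 [-0.01250522 -0.00089909] [0.07151552 0.05315194] [ 0.05178969 -0.07736584]
-0.2 [-0.0099452  -0.00135172] [0.07667197 0.04843247] [ 0.05044762 -0.08093632]
```

View pics/s2.png

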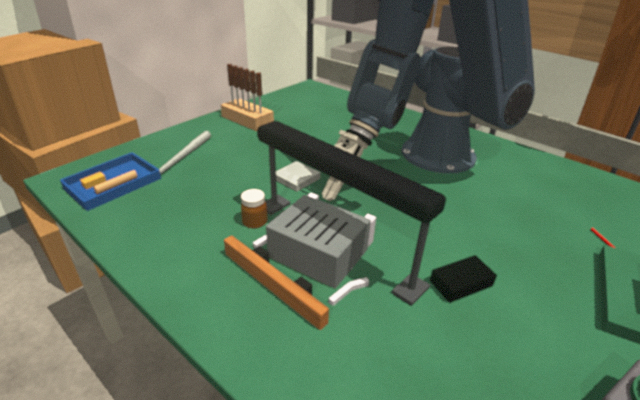

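```bash
cat >> h.py <<'E'
def press(s,a,side,adv,force,speed=.015):
    "press on along the arc tangent"
    O=ori(0); st=read_state(); p=np.array(st["position"])
    t=R2(a+BY)@np.array([.130,side*.103]); t/=t[0]
    p[:2]+=t*adv
    h=movel(p,O,max_speed=speed,until_force=force)
    f1=read_state(); pause(.3); f2=read_state()
    print("press",h,"moved",np.round((np.array(f1["position"])-st["position"])*1000,1),"F",np.round(f1["contact_force"],1),np.round(f2["contact_force"],1))
    return h
E
python3 - <<'E'
from h import *
s,a=np.array([-.0305,-.0013]),.199
approach(s,a,1,0); push(s,a,1,-.09)
s,a=pose(); h=press(s,a,1,.018,28)
s,a=pose(); print(s+R2(a)@[.075,.066],s+R2(a)@[.075,-.066])
E
```

```text
contact True [-2.1 -0.3]
F [-1.4  0.2  0.1]
F [ 0.2 -0.2 -0.6]
F [ 0.5  0.4 -0.3]
scene supply bay [-16.5   2.6] yaw -0.104 size [183. 153.] t 25.9
press True moved [ 8.6  6.4 -1.7] F [-5.1  0.6  4.3] [-4.6  1.8  3.5]
scene supply bay [-12.7   2.4] yaw -0.15 size [183. 151.] t 27.1
[0.07133031 0.0564199 ] [ 0.05161378 -0.07409929]
```

```bash
cat >> h.py <<'E'
def squeeze(target,step=.001,n=12,yaw=0):
    "small straight steps along bay x until the steady force reaches target"
    O=ori(0); p=np.array(read_state()["position"])
    for k in range(n):
        p[:2]+=R2(BY)@np.array([step,0]); movel(p,O,max_speed=.01)
        pause(.1); st=read_state(); f=-(np.array(st["contact_force"])[:2]@R2(BY))[0]
        print(k,"F",np.round(st["contact_force"],1),"lag",np.round((np.array(st["position"])-p)*1000,1))
        if f>target: break
    pause(.4); print("hold",np.round(read_state()["contact_force"],1))
E
python3 - <<'E'
from h import *
squeeze(20)
pose()
E
```

```text
0 F [-9.1  1.9  5.3] lag [-0.7  0.2 -0.3]
1 F [-15.2   0.8  10.3] lag [-1.4  0.2 -0.4]
2 F [-19.4   2.5  12.8] lag [-2.2  0.3 -0.8]
3 F [-27.2   2.2  19.2] lag [-3.   0.4 -1. ]
hold [-27.7   2.3  19.6]
scene supply bay [-13.    2.8] yaw -0.146 size [182. 152.] t 29.0
```

```bash
python3 - <<'E'
from h import *
retreat(.04); s,a=pose()
approach(s,a,-1,0); push(s,a,-1,-.05,speed=.03)
s,a=pose(); print(s+R2(a)@[.075,.066],s+R2(a)@[.075,-.066])
h=press(s,a,-1,.012,30,speed=.012)
s,a=pose(); print(s+R2(a)@[.075,.066],s+R2(a)@[.075,-.066])
E
```

```text
scene supply bay [-13.    2.6] yaw -0.153 size [182. 150.] t 29.4
contact True [-1.3  0.2]
F [-2.4  0.5 -1.3]
F [-2.   0.1 -1. ]
F [-1.3 -1.3 -1.5]
scene supply bay [-7.5  1.3] yaw -0.044 size [182. 151.] t 32.1
[0.07029179 0.0639728 ] [ 0.06453115 -0.06790144]
press False moved [ 10.3 -10.7  -0.8] F [-16.    8.8   8.7] [-15.2   9.2   8.9]
scene supply bay [-3.8  0.3] yaw 0.037 size [151. 182.] t 34.0
[0.06872448 0.06903904] [ 0.07354553 -0.06287289]
```

```bash
python3 - <<'E'
from h import *
squeeze(24)
retreat(.04); s,a=pose()
approach(s,a,1,0); movel(tcp(s,a,1,-.004),ori(0),max_speed=.03,until_force=3)
print(np.round(read_state()["contact_force"],1))
squeeze(24)
s,a=pose(); print(s+R2(a)@[.075,.066],s+R2(a)@[.075,-.066])
E
```

```text
0 F [-14.    3.3  10.2] lag [-1.1  0.3 -0.3]
1 F [-21.9   3.3  16.5] lag [-1.8  0.4 -0.4]
2 F [-24.9   2.7  15.7] lag [-2.7  0.4 -1. ]
hold [-24.1   2.4  15.1]
scene supply bay [-3.6  0.9] yaw 0.031 size [152. 181.] t 35.9
[ 0.4 -0.2  0.2]
0 F [-5.   0.3  3.3] lag [-0.4  0.  -0.2]
1 F [-6.6  2.9  4.3] lag [-0.7  0.2 -0.3]
2 F [-8.8  4.1  5.5] lag [-0.8  0.4 -0.3]
3 F [-11.1   5.6   7. ] lag [-1.   0.6 -0.3]
4 F [-11.3   7.5   6.6] lag [-1.2  0.7 -0.5]
5 F [-11.2   6.8   6.2] lag [-1.4  0.8 -0.6]
6 F [-12.7   9.1   6.3] lag [-1.5  0.9 -0.7]
7 F [-13.6   8.9   6.4] lag [-1.7  1.  -0.8]
8 F [-18.8  10.7  12.4] lag [-2.4  1.1 -1. ]
9 F [-27.3   9.7  18. ] lag [-3.2  1.2 -1.1]
hold [-27.7  10.6  19.3]
scene supply bay [-1.  -1.2] yaw 0.004 size [152. 182.] t 41.8
[0.07379924 0.06504075] [ 0.07428455 -0.06695836]
```

```bash
python3 - <<'E'
from h import *
def rep(side):
    retreat(.04); s,a=pose()
    approach(s,a,side,0); movel(tcp(s,a,side,-.004),ori(0),max_speed=.03,until_force=3)
    squeeze(22)
    s,a=pose(); print(s+R2(a)@[.075,.066],s+R2(a)@[.075,-.066])
rep(-1)
E
```

```text
scene supply bay [-0.5 -1.2] yaw -0.001 size [181. 152.] t 42.2
0 F [-7.5  0.3  4.7] lag [-0.7  0.1 -0.3]
1 F [-12.9  -0.8   8.2] lag [-1.4  0.1 -0.6]
2 F [-18.7   0.1  14.7] lag [-2.2  0.2 -0.8]
3 F [-23.3   0.   15.2] lag [-3.1  0.3 -1.4]
hold [-23.5   0.4  15.9]
scene supply bay [-0.9 -1.7] yaw -0.006 size [182. 152.] t 46.0
[0.07456832 0.0637863 ] [ 0.07372745 -0.06821102]
```

```bash
python3 - <<'E'
from h import *
retreat(.05); pause(.3); s,a=pose(); s,a=pose(); print(s+R2(a)@[.075,.066],s+R2(a)@[.075,-.066])
p,d=read_camera("scene"); cv2.imwrite("pics/s3.png",cv2.resize(p[180:340,200:440,::-1],None,fx=3,fy=3))
E
```

```text
scene supply bay [-0.8 -1.1] yaw -0.0 size [181. 152.] t 46.8
scene supply bay [-1.3 -1.6] yaw 0.001 size [152. 182.] t 46.8
[0.07364176 0.06452411] [ 0.07381356 -0.06747578]
```

View pics/s3.png

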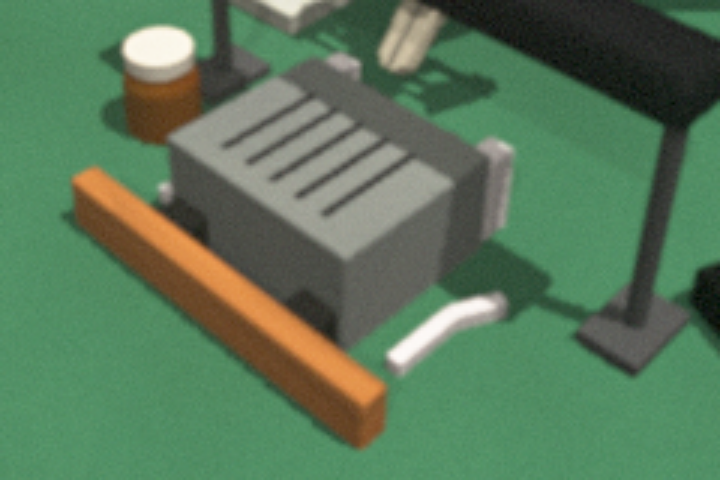

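The supply sits square against both dark buffers (crop pixels (190,220) and (312,315)), and the fingers at (410,40) are clear of it.

```bash
python3 -c "
from rig import *
print(hand_in())"
```

```text
the job is handed in; nothing more can be done
None
```

The supply is walked home and the job is handed in: both far corners measured within about 1.5 mm of their buffers and the supply square to about 0.001 rad, at about 47 s; the left side slipped back about 5 mm during the first right press, so I pressed left and then right again; the judged result was not shown.

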